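# Turn the last leaf of the meal planner

### The arm

A 6-joint arm with a two-finger parallel gripper is mounted at the origin on a cart in front of the work surface, level with it; the furniture and walls round the work are solid. World frame = base frame: x ahead of the robot, y to its left, z up, the work surface at z = 0. Lengths are in mm, angles in rad, forces in N, time in s.
With the tool pointing down it reaches from about 275 to 750 mm from the base axis. Payload 10.2 kg.
Tool frame: the origin (TCP) lies at the centre of the arm's flange, where the gripper is bolted on; the fingertips stand ctrl.tip_reach ahead of it and the grasp point (between the pads) lies 155 mm ahead of it (ctrl.tip_reach is the distance from the TCP to the fingertips, in mm); z points along the fingers, y is the direction in which the jaws open and shut (so a half turn about z gives the same grasp; the last joint's range is limited). The gripper opens to 85 mm and grips with 20 to 120 N. Pads are 22 mm wide; open, the fingers measure 114 mm over their backs; the gripper's body (76 mm by 85 mm) begins 54 mm behind the grasp point. The pads swing forward as they close: fully open they stand 13 mm farther back than shut.
Start: joints at [1.104, 0.313, 1.498, -0, 1.331, -0.223], TCP at [126.744, 509.479, 404.694] pointing down, gripper open.
Joint ranges: [-2.94, 2.94], [-0.97, 2.17], [0.19, 2.56], [-1.23, 4.37], [0.02, 3.11], [-2.88, 2.88]. Speed limits (rad/s): [2.39, 2.39, 3.01, 3.14, 3.14, 3.14].

### API

Orientations are given as a unit quaternion [w, x, y, z].
In Python, from rig import ctrl, viewer gives the robot as it stands.
- The arm moves only by the tool drive_tool, never from a script. Its argument "rows" is a list that holds one entry, the list of rows, each a list of 6 numbers: the shift along the world's x, y, z normalised to -1 to 1, where 1 is 0.1 m, then the turn, a rotation vector about the world's x, y, z normalised to -1 to 1, where 1 is 90 degrees. A call has 1 to 10 rows; each row is the pose to reach, as a shift and turn from the pose measured when the call began; what a row does not reach only later rows make up. A row lasts 1/8 s, in which the tool goes at most 62.5 mm and 10.7 degrees, less where a joint would pass 70% of its speed; a pose out of reach is approached as far as the arm can. A call with a number of a shift or a turn outside -1 to 1 is refused whole. A call with a gripper value outside its range is refused whole. "fingers" is the opening, from -1 (shut) to 1 (fully open), set as the call begins (left out, the last holds). The fingers move at their own pace and stop on an object; "force" is the grip in N (left out, the last holds). Time passes only in rows, so rows that repeat a pose let the fingers close. It gives the time, the measured TCP pose, the force and the opening at its end, in the units of the state.
- ctrl.sense(): the state, without advancing time (a new reading comes with each control period).
- viewer.capture(name): name is "scene" or "side" or "wrist"; returns the picture (384x512x3 uint8, red, green, blue); there is no depth.
- viewer.calibration(name): a dict with "mtx" (3x3 intrinsics, pixels), "extrinsics" (4x4, takes a point from camera to world coordinates). Camera axes: x right, y up, looking along -z (the intrinsics and any distortion apply to the point x, -y, -z); pixel columns grow to the right and rows downward; lengths in mm; the calibration is good to about 2 mm. The wrist camera is an equidistant fisheye: a pixel r from the principal point sees the ray r / f radians off the axis. A picture is of the moment at which its call begins: read the wrist's pose just before it. calibration takes no time and is no camera call; for the wrist camera it gives the pose at the moment of the call.
- ctrl.finish_job(): hands the job in, once; it reports no verdict.
The state is a dict: "time_s": time; "joints": joint angles; "dq": joint speeds; "tau": joint torques, N m; "eef_pos": TCP position; "ee_rot": TCP orientation; "force": force on the tool from outside, world axes, zero at the start; "wrist_torque": the same for the moment, N m; "grip_width": opening from 0.0 (shut) to 1.0 (fully open).
Only numpy, scipy, OpenCV 4.12 (cv2) and the standard library are available. Lean on these libraries where they do the work, as an engineer would, in place of code of your own. Each camera call takes 0.05 s, during which the arm holds its last target.

### The job

Two of the three leaves of the meal planner have been turned over its spine and lie on the far side; with your fingertips, push the remaining raised leaf up and over the spine and press it down until it lies fully flat on the far side, in line with the other two. Only push it: do not pinch or grip it, and do not fling or slam it. Leave the other two leaves lying flat and the things on the table where they are.

Things in the scene. Friction and masses are not known exactly. Their poses are not given: they have to be found in the camera images.
- planner_centre (a point): Middle of the planner's spine axis, 50 mm above the table; x across the spine away from the robot, y along it to the left, z up. Planner: fixed wooden block 252 mm along the spine, 124 across, felt top at 46.5 mm; steel spine rod between end cheeks 65 mm high; three leaves side by side, 77 mm apart, whose outer ends overhang the block by up to 58 mm, with clear space under them.
- leaf_due (a joint): Hinge angle (rad) of the leaf still to be turned, in the left, middle or right place: 0 = flat on the near (robot's) side, pi/2 upright, pi (the stop) flat on the far side. Starts at 0.2 to 0.6. Leaf about 0.1 kg; its stiff hinge (0.12 N m, about 1 N at the tab) holds it at any angle where it is left, so it must be pushed all the way down.
- leaf_due_spine (a point): Point on the spine axis at the middle of the leaf to be turned, 50 mm above the table, half-way through the leaf's thickness. Axes turn with the leaf: x from the tab to the spine and beyond, y along the spine to the robot's left, z the leaf's normal (up at angle 0, down at pi).
- leaf_due_tab (a point): Centre of the thumb tab of the leaf to be turned, 110 mm from the spine axis; axes as leaf_due_spine. All leaves are alike: stiff plywood 5 mm thick with plain card on both faces, 73 mm wide along the spine; the board ends 106 mm from the spine axis, the tab (36 mm wide, centred) ends 120 mm from it.
- leaf_done_a (a joint): One of the two leaves that have already been turned; starts flat on the far side (pi) within 0.04 rad. Same make, hinge and joint values as leaf_due.
- leaf_done_a_spine (a point): Point on the spine axis at the middle of that already turned leaf, 50 mm above the table; axes as leaf_due_spine.
- leaf_done_b (a joint): One of the two leaves that have already been turned; starts flat on the far side (pi) within 0.04 rad. Same make, hinge and joint values as leaf_due.
- leaf_done_b_spine (a point): Point on the spine axis at the middle of that already turned leaf, 50 mm above the table; axes as leaf_due_spine.
- salt_shaker_mid (a point): Bystander: small glass salt shaker with a domed top, 44 mm across, 90 mm tall, loose on the table; this point is its centre, half-way up.
- spice_jar_mid (a point): Bystander: round glass spice jar with a dark cap, 44 mm across, 105 mm tall, loose on the table; this point is its centre, half-way up.
- egg_timer_mid (a point): Bystander: round cream egg timer with a bar grip on top, 59 mm across, 52 mm tall, loose on the table; this point is its centre, half-way up.
- teaspoon_mid (a point): Bystander: steel teaspoon lying flat, 139 x 30 x 10 mm, loose on the table; this point is its centre, half-way up.

How it is judged:
By the outcome, as a careful person would: the job done as asked, in the order asked, and still so for the second after the job is handed in, with the robot touching nothing.
It also fails if it takes over 40 s, if anything falls off the work surface, if the arm or the gripper's body presses on something with over 40 N, if the wrist force passes 120 N, or if a joint passes its speed limit or range.

## Working session

There is one attempt and no reset: what is moved stays moved. The work goes in short steps, Python scripts to look and compute and a tool call to move; the robot and the scene stay as the last step left them, time stands still between calls to the robot, and variables do not carry over. Pictures are saved under pics/ and viewed, and the job is handed in when it is done.

Besides the shell and the picture viewer there is one more tool, called after "Request:" as name(argument=value, ...), one argument or row to a line, values as JSON. drive_tool: Moves the arm, as the interface text tells. Scaled input: -1 to 1 covers 0.1 m each way for a shift and 90 degrees each way for a turn. Its arguments: {"type":"object","properties":{"rows":{"type":"array","items":{"type":"array","items":{"type":"array","items":{"type":"number"}}}},"fingers":{"type":"number"},"force":{"type":"number"}},"required":["rows"]}

```bash
mkdir -p pics; ls
python3 - <<'E'
from rig import ctrl, viewer
import cv2
for n in ("scene","side","wrist"):
    im=viewer.capture(n); cv2.imwrite(f"pics/{n}0.png",im[:,:,::-1])
    c=viewer.calibration(n); print(n,c)
print(ctrl.tip_reach, ctrl.sense())
E
```

```text
pics
scene {'mtx': array([[368.52889883,   0.        , 253.71728186],
       [  0.        , 368.52889883, 192.99604795],
       [  0.        ,   0.        ,   1.        ]]), 'extrinsics': array([[-5.63757826e-01,  4.85032663e-01, -6.68521076e-01,
         3.07119482e+00],
       [-8.25844991e-01, -3.18742579e-01,  4.65170097e-01,
         3.06300584e+02],
       [ 1.25365589e-02,  8.14338065e-01,  5.80255419e-01,
         5.55190868e+02],
       [ 0.00000000e+00,  0.00000000e+00,  0.00000000e+00,
         1.00000000e+00]])}
side {'mtx': array([[387.56869251,   0.        , 260.83378011],
       [  0.        , 387.56869251, 188.78926801],
       [  0.        ,   0.        ,   1.        ]]), 'extrinsics': array([[-3.82512705e-01,  7.74707509e-01, -5.03500055e-01,
         1.00924474e+02],
       [-9.23944320e-01, -3.18775279e-01,  2.11445535e-01,
         7.63212929e+01],
       [ 3.30507332e-03,  5.46086620e-01,  8.37722197e-01,
         8.60943535e+02],
       [ 0.00000000e+00,  0.00000000e+00,  0.00000000e+00,
         1.00000000e+00]])}
wrist {'mtx': array([[297.31863964,   0.      
[... 457 characters left out ...]
   1.00000000e+00]])}
173.4 {'time_s': 0.15, 'joints': array([ 1.10358872e+00,  3.13328888e-01,  1.49824341e+00, -1.18727192e-05,
        1.33100256e+00, -2.23441195e-01]), 'dq': array([ 0.00142975, -0.00210462, -0.00158833,  0.00090494, -0.00157468,
        0.00033178]), 'tau': array([ 1.83624055e-03, -4.12361598e+01, -2.59801179e+01, -1.33021649e-04,
        3.09846459e-03, -3.06523498e-05]), 'eef_pos': array([126.73727774, 509.45031589, 404.26987451]), 'ee_rot': array([-1.60813473e-04,  1.21580238e-01,  9.92581485e-01, -4.64061650e-04]), 'force': array([ 0.26696119, -0.21111992, -0.02401452]), 'wrist_torque': array([-0.00266885,  0.02552357, -0.00420326]), 'grip_width': 0.997518979380695}
```

View pics/scene0.png

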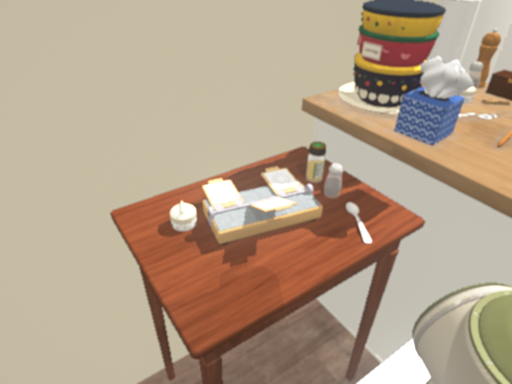

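View pics/side0.png

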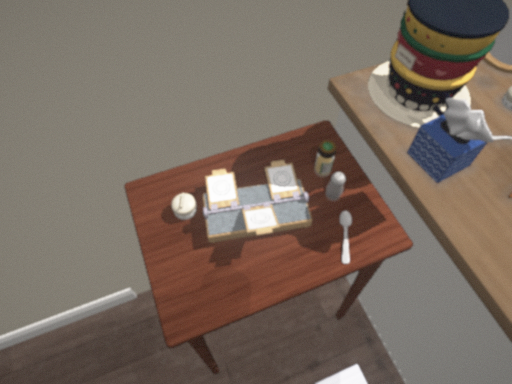

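View pics/wrist0.png

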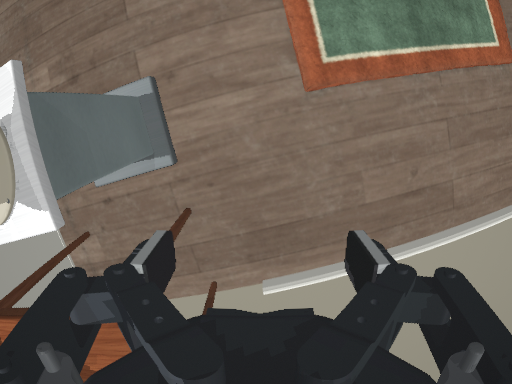

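Run:
```python
import cv2
a=cv2.imread("pics/side0.png")[150:250,160:360]; cv2.imwrite("pics/side0c.png",cv2.resize(a,None,fx=4,fy=4,interpolation=cv2.INTER_CUBIC))
a=cv2.imread("pics/scene0.png")[135:245,160:360]; cv2.imwrite("pics/scene0c.png",cv2.resize(a,None,fx=4,fy=4,interpolation=cv2.INTER_CUBIC))
```

```text
(no output)
```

View pics/side0c.png

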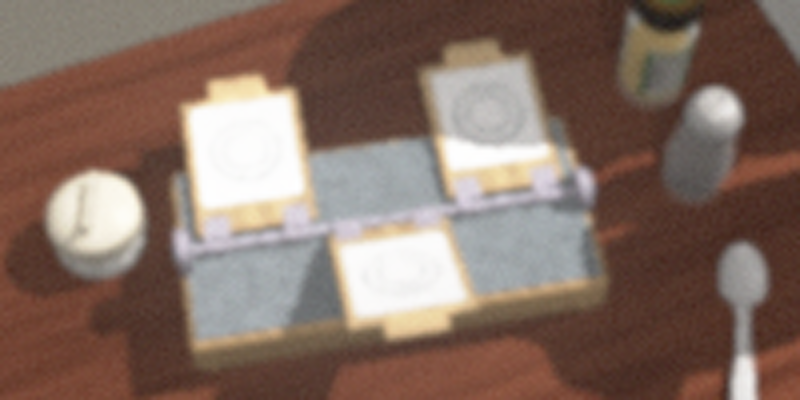

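View pics/scene0c.png

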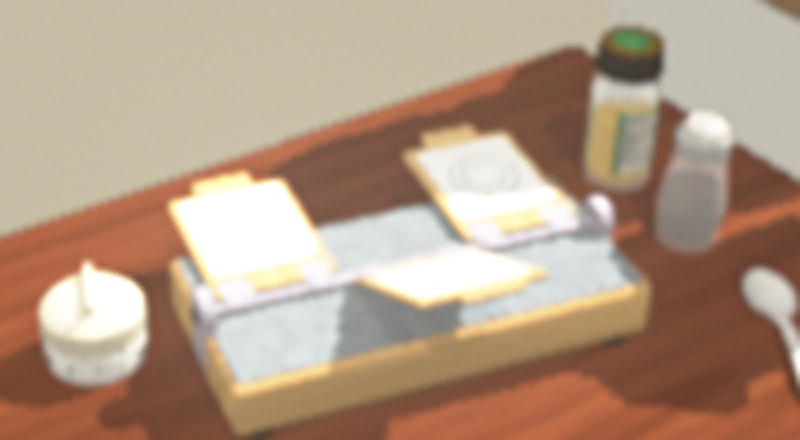

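```bash
cat > h.py <<'E'
import numpy as np
from rig import viewer
def proj(n,P,c=None):
    c=c or viewer.calibration(n); E=c["extrinsics"];K=c["mtx"]
    p=(np.atleast_2d(P)-E[:3,3])@E[:3,:3]
    u=np.stack([p[:,0],-p[:,1],-p[:,2]],1)@K.T
    return u[:,:2]/u[:,2:]
def ray(n,px):
    c=viewer.calibration(n);E=c["extrinsics"];K=c["mtx"]
    d=np.linalg.solve(K,[px[0],px[1],1]);d=E[:3,:3]@[d[0],-d[1],-d[2]]
    return E[:3,3],d
def atz(n,px,z):
    o,d=ray(n,px);return o+d*(z-o[2])/d[2]
E
python3 - <<'E'
from h import *
from scipy.optimize import least_squares
from rig import viewer
cal={n:viewer.calibration(n) for n in("side","scene")}
off={"side":(160,150),"scene":(160,135)}
B={"side":[((192,345),(-62,126)),((605,280),(-62,-126)),((177,175),(62,126)),((565,122),(62,-126))],
"scene":[((235,395),(-62,126)),((648,290),(-62,-126)),((172,262),(62,126))]}
L={"side":[((348,325),(106,36.5)),((470,303),(106,-36.5)),((385,337),(120,18)),((450,328),(120,-18))],
"scene":[((402,303),(106,36.5)),((545,270),(106,-36.5))]}
D={"side":[((183,103),(106,77+36.5)),((297,90),(106,77-36.5)),((422,70),(106,-77+36.5)),((540,52),(106,-77-36.5))],
"scene":[((170,205),(106,77+36.5)),((280,180),(106,77-36.5)),((405,155),(106,-77+36.5)),((510,132),(106,-77-36.5))]}
def f(p,full=False):
    x,y,w,th=p; R=np.array([[np.cos(w),-np.sin(w)],[np.sin(w),np.cos(w)]]);r=[];lab=[]
    for n in cal:
        def add(uv,q):
            P=np.array([*(R@q[:2]+[x,y]),q[2]]); e=proj(n,P,cal[n])[0]-(np.array(uv)/4+off[n]); r.extend(e)
        for uv,q in B[n]: add(uv,(q[0],q[1],46.5))
        for uv,(rr,yy) in L[n]: add(uv,(-rr*np.cos(th)-2*np.sin(th),yy,50+rr*np.sin(th)+2*np.cos(th)))
        for uv,(rr,yy) in D[n]: add(uv,(rr,yy,52))
    return np.array(r)
s=least_squares(f,[480,0,0,.4],x_scale=[100,100,1,1],loss="soft_l1")
print(s.x,np.degrees(s.x[2]));print(f(s.x).reshape(-1,2).round(1))
for k,v,z in (("timer",(97,200),50),):
    print(k,atz("side",(97/4+160,205/4+150),45))
print("jar cap",atz("side",(668/4+160,10/4+150),100),"salt top",atz("side",(716/4+160,105/4+150),88),"spoon",atz("side",(346,215),5),atz("side",(346,262),5))
for c in ((125,187),(330,125),(410,245),(168,345)): print(atz("side",c,0))
E
```

```text
[ 5.47949891e+02 -9.90963305e+01 -2.23222873e-01  5.05681651e-01] -12.78972852407879
[[-1.2  0.5]
 [ 1.2  0.8]
 [-2.1 -1.4]
 [-0.4 -2. ]
 [-0.7  0.8]
 [ 1.7  1.3]
 [-0.7  0.1]
 [-0.5 -0.1]
 [-0.5  0.4]
 [-0.5 -0.3]
 [-0.6  0.5]
 [-2.5  1.2]
 [-0.4 -2.1]
 [ 2.5 -1.9]
 [-0.4 -2. ]
 [ 4.5 -1.2]
 [ 1.5 -0.6]
 [ 0.2 -0.8]
 [ 1.4 -0.4]
 [ 0.4 -0.3]
 [ 0.   0.2]]
timer [629.21055818  58.56674235  45.        ]
jar cap [ 595.36185548 -309.97579051  100.        ] salt top [ 526.75555723 -308.65019646   88.        ] spoon [ 460.42382301 -308.51250833    5.        ] [ 349.56782467 -246.21013095    5.        ]
[ 7.60908573e+02  1.90484922e+02 -1.13686838e-13]
[ 7.49286944e+02 -4.17719555e+02  1.13686838e-13]
[ 330.27147717 -413.3781872     0.        ]
[330.9787203  188.83669435   0.        ]
```

Request:
drive_tool(
  rows=[
    [[0.5,-0.5,0,0,0,0],[1,-1,0,0,0,0],[1,-1,0,0,0,0]],
  ],
  fingers=-1,
  force=40,
)

```text
time_s: 0.52
eef_pos: [228.4, 407.7, 404.2]
ee_rot: [-0.0, 0.123, 0.992, -0.001]
force: [-0.4, 0.2, -0.2]
grip_width: 0.376
```

Request:
drive_tool(
  rows=[
    [[0.4,-0.5,0,0,0,0],[0.8,-1,0,0,0,0],[0.8,-1,0,0,0,0]],
  ],
)

```text
time_s: 0.9
eef_pos: [310.0, 305.8, 404.2]
ee_rot: [-0.0, 0.125, 0.992, -0.001]
force: [-0.1, 0.3, -0.4]
grip_width: -0.003
```

Request:
drive_tool(
  rows=[
    [[0,-0.5,0,0,0,0],[0.1,-1,0,0,0,0],[0.1,-1,0,0,0,0]],
  ],
)

```text
time_s: 1.27
eef_pos: [320.2, 204.7, 404.3]
ee_rot: [0.0, 0.127, 0.992, -0.001]
force: [0.5, 0.6, 0.7]
grip_width: 0.004
```

Request:
drive_tool(
  rows=[
    [[0,-0.5,0,0,0,0],[0.1,-1,0,0,0,0],[0.1,-1,0,0,0,0]],
  ],
)

```text
time_s: 1.65
eef_pos: [330.7, 103.8, 404.5]
ee_rot: [0.0, 0.129, 0.992, -0.001]
force: [-0.2, 0.9, -0.1]
grip_width: -0.003
```

Request:
drive_tool(
  rows=[
    [[0,-0.5,0,0,0,0],[0,-1,0,0,0,0],[0,-1,0,0,0,0]],
  ],
)

```text
time_s: 2.02
eef_pos: [331.1, 3.0, 404.5]
ee_rot: [0.0, 0.13, 0.991, -0.0]
force: [-0.1, 0.0, -0.9]
grip_width: 0.002
```

Request:
drive_tool(
  rows=[
    [[0,-0.2,-0.3,-0.025,-0.11,0.01],[0,-0.4,-0.6,-0.05,-0.22,0.02],[0,-0.5,-1,-0.075,-0.33,0.02],[0,-0.5,-1,-0.1,-0.43,0.02],[0,-0.5,-1,-0.1,-0.43,0.02]],
  ],
)

```text
time_s: 2.65
eef_pos: [331.4, -45.0, 304.0]
ee_rot: [0.339, 0.107, 0.934, -0.032]
force: [0.5, 0.2, -1.0]
grip_width: 0.002
```

Run:
```python
from rig import ctrl, viewer
import cv2
from scipy.spatial.transform import Rotation as R
s=ctrl.sense();q=s["ee_rot"];M=R.from_quat([*q[1:],q[0]]).as_matrix()
print(s["joints"].round(3),s["eef_pos"].round(1),M.round(3),ctrl.tip_reach,"tip",s["eef_pos"]+M[:,2]*ctrl.tip_reach)
im=viewer.capture("wrist"); cv2.imwrite("pics/wrist1.png",im[:,:,::-1])
```

```text
[-0.546 -0.081  2.303  0.714  0.331 -2.502] [331.4 -45.  304. ] [[-0.748  0.221  0.626]
 [ 0.178  0.975 -0.132]
 [-0.64   0.013 -0.768]] 173.4 tip [440.04265247 -67.85982204 170.78568848]
```

View pics/wrist1.png

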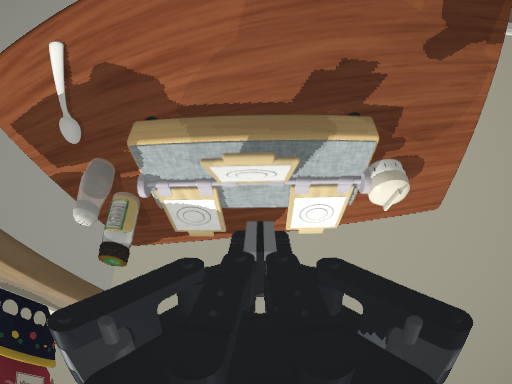

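Request:
drive_tool(
  rows=[
    [[0.1,-0.05,0.1,0.02,0.11,0],[0.28,-0.1,0.1,0.05,0.215,0],[0.28,-0.11,0,0.05,0.215,0],[0.28,-0.11,-0.3,0.05,0.215,0],[0.28,-0.11,-0.66,0.05,0.215,0],[0.28,-0.11,-0.66,0.05,0.215,0]],
  ],
)

```text
time_s: 3.45
eef_pos: [358.4, -54.7, 236.2]
ee_rot: [0.171, 0.112, 0.979, -0.011]
force: [-0.8, -1.0, 0.2]
grip_width: -0.0
```

```bash
cat >> h.py <<'E'
from rig import ctrl
import cv2
from scipy.spatial.transform import Rotation as Rt
C=np.array([548,-99.]);W=-.2232
def tip():
    s=ctrl.sense();q=s["ee_rot"];M=Rt.from_quat([*q[1:],q[0]]).as_matrix()
    t=s["eef_pos"]+M[:,2]*ctrl.tip_reach
    d=t[:2]-C
    print("t",s["time_s"],"joints",s["joints"].round(2),"tcp",s["eef_pos"].round(1),"tip",t.round(1),"planner",(d@[np.cos(W),np.sin(W)]).round(1),(d@[-np.sin(W),np.cos(W)]).round(1),"tilt",np.degrees(np.arccos(-M[2,2])).round(1),"z",M[:,2].round(3),"F",s["force"].round(2))
def snap(name,tag,crop=None,k=4):
    im=viewer.capture(name)[:,:,::-1]
    if crop: im=im[crop[1]:crop[3],crop[0]:crop[2]]; im=cv2.resize(im,None,fx=k,fy=k,interpolation=cv2.INTER_CUBIC)
    cv2.imwrite(f"pics/{tag}.png",im)
E
python3 -c "
from h import *
tip();snap('scene','s2',(160,100,350,245));snap('wrist','w2')"
```

```text
t 3.45 joints [-0.5   0.17  2.23  0.26  0.42 -2.07] tcp [358.4 -54.7 236.2] tip [416.  -65.2  73. ] planner -136.2 3.7 tilt 19.7 z [ 0.332 -0.061 -0.941] F [-0.82 -0.99  0.21]
```

View pics/s2.png

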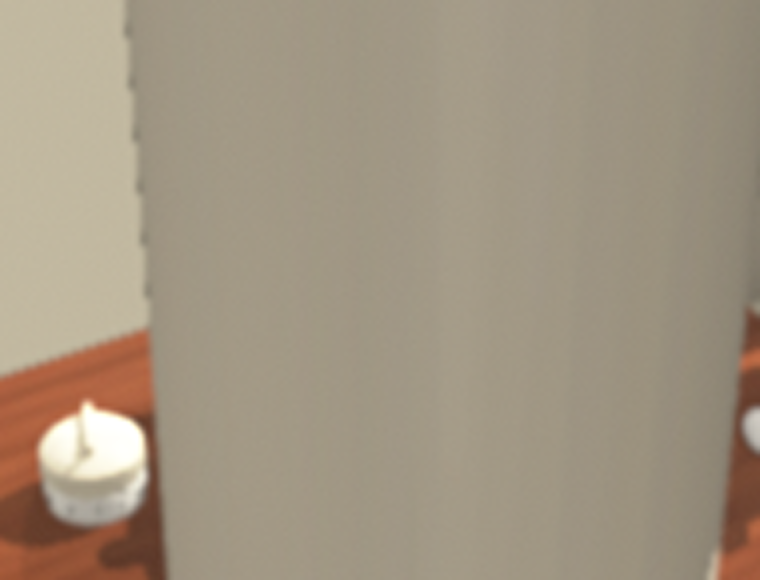

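View pics/w2.png

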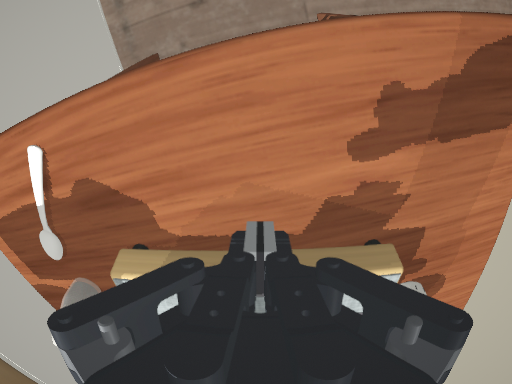

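Request:
drive_tool(
  rows=[
    [[0.15,-0.04,0,0,0,0],[0.24,-0.08,0.05,0,0,0],[0.32,-0.1,0.1,0,0,0],[0.39,-0.11,0.15,0,0,0],[0.44,-0.13,0.22,0,0,0],[0.49,-0.14,0.3,0,0,0],[0.56,-0.16,0.39,0,0,0],[0.56,-0.16,0.39,0,0,0]],
  ],
)

```text
time_s: 4.55
eef_pos: [416.0, -71.7, 278.4]
ee_rot: [0.175, 0.112, 0.978, -0.013]
force: [-0.1, 0.8, 0.3]
grip_width: -0.003
```

```bash
python3 -c "
from h import *
tip();snap('side','d3',(160,110,360,250));snap('wrist','w3')"
```

```text
t 4.55 joints [-0.47  0.2   2.03  0.18  0.57 -1.94] tcp [416.  -71.7 278.4] tip [474.7 -83.  115.7] planner -75.0 -0.6 tilt 20.2 z [ 0.339 -0.065 -0.939] F [-0.06  0.77  0.31]
```

View pics/d3.png

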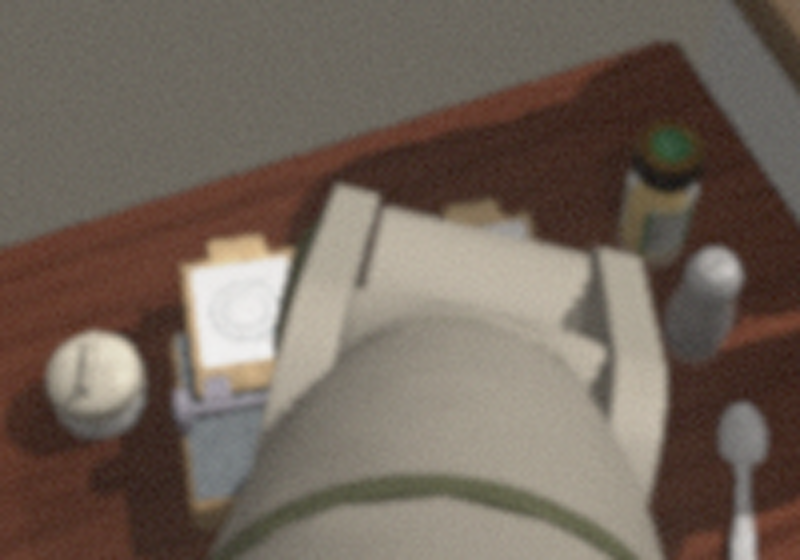

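View pics/w3.png

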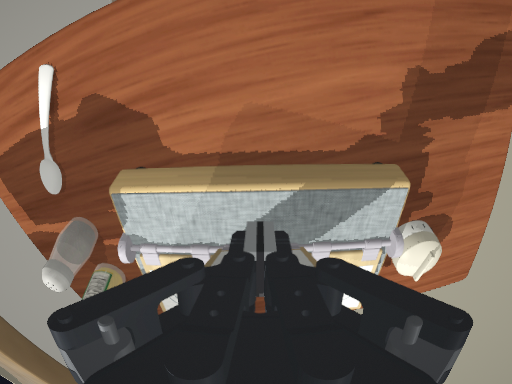

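Request:
drive_tool(
  rows=[
    [[0.07,-0.02,0.08,0,0,0],[0.15,-0.03,0.15,0,0,0],[0.21,-0.05,0.2,0,0,0],[0.29,-0.07,0.24,0,0,0],[0.37,-0.08,0.28,0,0,0],[0.45,-0.1,0.3,0,0,0],[0.53,-0.12,0.33,0,0,0],[0.61,-0.14,0.34,0,0,0],[0.7,-0.16,0.35,0,0,0],[0.79,-0.18,0.35,0,0,0]],
  ],
)

```text
time_s: 5.9
eef_pos: [495.0, -89.7, 312.6]
ee_rot: [0.174, 0.112, 0.978, -0.013]
force: [-1.6, -0.0, -1.5]
grip_width: 0.0
```

```bash
python3 -c "
from h import *
tip();snap('scene','s4',(160,80,350,245));snap('wrist','w4')"
```

```text
t 5.9 joints [-0.43  0.31  1.78  0.12  0.72 -1.85] tcp [495.  -89.7 312.6] tip [ 553.5 -100.8  149.8] planner 5.8 -0.6 tilt 20.1 z [ 0.337 -0.064 -0.939] F [-1.57 -0.03 -1.5 ]
```

View pics/s4.png

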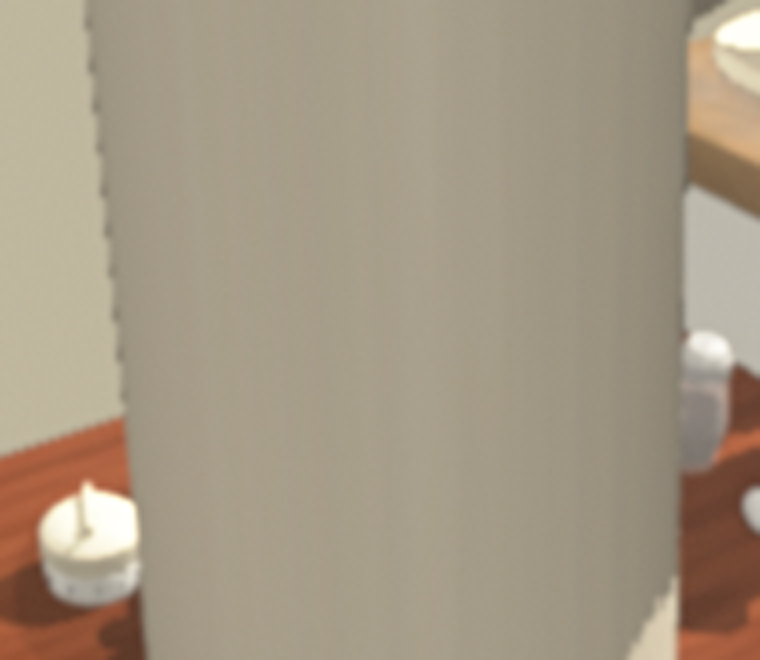

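View pics/w4.png

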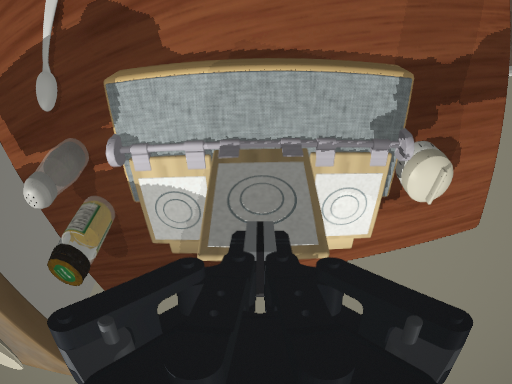

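Request:
drive_tool(
  rows=[
    [[0.09,-0.02,0,0,0,0],[0.18,-0.04,-0.02,0,0,0],[0.25,-0.06,-0.05,0,0,0],[0.34,-0.08,-0.08,0,0,0],[0.42,-0.1,-0.13,0,0,0],[0.49,-0.11,-0.18,0,0,0],[0.56,-0.13,-0.23,0,0,0],[0.62,-0.14,-0.29,0,0,0],[0.69,-0.16,-0.36,0,0,0],[0.75,-0.17,-0.43,0,0,0]],
  ],
)

```text
time_s: 7.25
eef_pos: [570.6, -106.9, 269.0]
ee_rot: [0.174, 0.112, 0.978, -0.013]
force: [-1.1, 0.1, 0.1]
grip_width: -0.003
```

```bash
python3 -c "
from h import *
tip();snap('wrist','w5')"
```

```text
t 7.25 joints [-0.4   0.52  1.59  0.11  0.69 -1.81] tcp [ 570.6 -106.9  269. ] tip [ 629.1 -118.   106.2] planner 83.3 -0.6 tilt 20.1 z [ 0.338 -0.064 -0.939] F [-1.09  0.13  0.11]
```

View pics/w5.png

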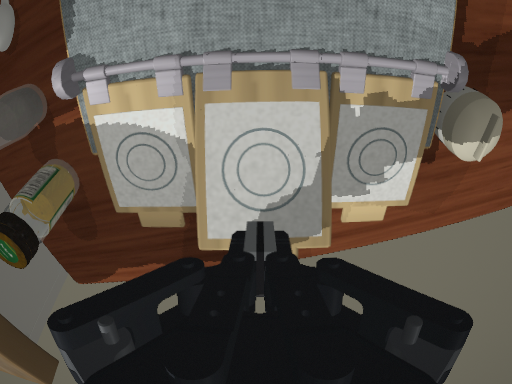

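Request:
drive_tool(
  rows=[
    [[0.04,-0.01,-0.08,0,0,0],[0.07,-0.02,-0.16,0,0,0],[0.1,-0.02,-0.23,0,0,0],[0.12,-0.03,-0.3,0,0,0],[0.14,-0.03,-0.36,0,0,0],[0.15,-0.03,-0.41,0,0,0],[0.15,-0.03,-0.45,0,0,0]],
  ],
)

```text
time_s: 8.18
eef_pos: [586.0, -110.0, 223.1]
ee_rot: [0.174, 0.112, 0.978, -0.013]
force: [0.7, 0.3, 1.2]
grip_width: -0.003
```

```bash
python3 -c "
from h import *
tip();snap('wrist','w6')"
```

```text
t 8.175 joints [-0.39  0.61  1.57  0.12  0.62 -1.82] tcp [ 586.  -110.   223.1] tip [ 644.5 -121.2   60.2] planner 99.0 -0.2 tilt 20.1 z [ 0.338 -0.064 -0.939] F [0.74 0.32 1.24]
```

View pics/w6.png

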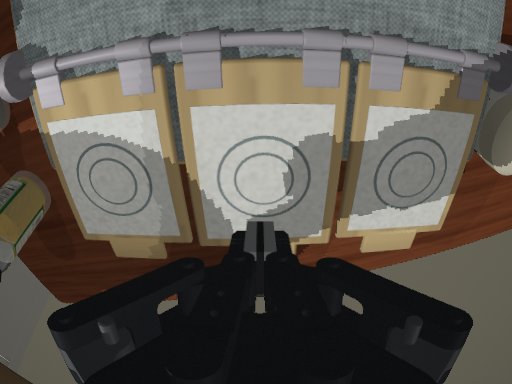

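Nearly flat; press down slowly, watching the force.

Request:
drive_tool(
  rows=[
    [[0,0,-0.02,0,0,0],[0,0,-0.04,0,0,0],[0,0,-0.05,0,0,0],[0,0,-0.05,0,0,0]],
  ],
)

```text
time_s: 8.72
eef_pos: [585.9, -110.0, 217.9]
ee_rot: [0.174, 0.112, 0.978, -0.013]
force: [0.6, -0.0, 3.7]
grip_width: -0.001
```

Request:
drive_tool(
  rows=[
    [[0,0,-0.01,0,0,0],[0,0,-0.02,0,0,0],[0,0,-0.02,0,0,0]],
  ],
)

```text
time_s: 9.1
eef_pos: [585.9, -110.0, 217.3]
ee_rot: [0.174, 0.112, 0.978, -0.013]
force: [-7.0, 2.1, 13.9]
grip_width: 0.001
```

Request:
drive_tool(
  rows=[
    [[0,0,-0.02,0,0,0],[0,0,0.02,0,0,0],[0,0,0.1,0,0,0],[0,0,0.4,0,0,0],[0,0,0.9,0,0,0],[-0.2,0,1,0,0,0],[-0.2,0,1,0,0,0]],
  ],
)

```text
time_s: 9.98
eef_pos: [565.5, -109.9, 318.2]
ee_rot: [0.175, 0.112, 0.978, -0.013]
force: [-0.5, 0.4, 0.6]
grip_width: -0.003
```

Request:
drive_tool(
  rows=[
    [[-0.5,0.5,0.4,0,0,0],[-1,1,0.6,0,0,0],[-1,1,0.6,0,0,0]],
  ],
)

```text
time_s: 10.35
eef_pos: [464.3, -8.4, 378.4]
ee_rot: [0.175, 0.112, 0.978, -0.013]
force: [0.1, 0.5, 0.1]
grip_width: 0.004
```

Request:
drive_tool(
  rows=[
    [[-0.5,0.5,0,0,0,0],[-1,1,0,0,0,0],[-1,1,0,0,0,0]],
  ],
)

```text
time_s: 10.72
eef_pos: [362.7, 93.3, 378.0]
ee_rot: [0.174, 0.111, 0.978, -0.013]
force: [1.6, -0.1, -0.2]
grip_width: -0.001
```

Request:
drive_tool(
  rows=[
    [[0,0.5,0,0,0,0],[0,1,0,0,0,0],[0,1,0,0,0,0]],
  ],
)

```text
time_s: 11.1
eef_pos: [362.5, 195.8, 377.3]
ee_rot: [0.173, 0.108, 0.979, -0.012]
force: [0.4, -0.1, -0.2]
grip_width: 0.002
```

```bash
python3 -c "
from h import *
tip();snap('side','d7',(160,150,360,250));snap('scene','s7',(160,100,360,245));snap('side','d7f')"
```

```text
t 11.1 joints [ 0.24  0.04  1.91 -0.18  0.87 -1.02] tcp [362.5 195.8 377.3] tip [420.9 185.1 214.3] planner -186.8 248.9 tilt 20.0 z [ 0.337 -0.062 -0.94 ] F [ 0.39 -0.06 -0.23]
```

View pics/d7.png

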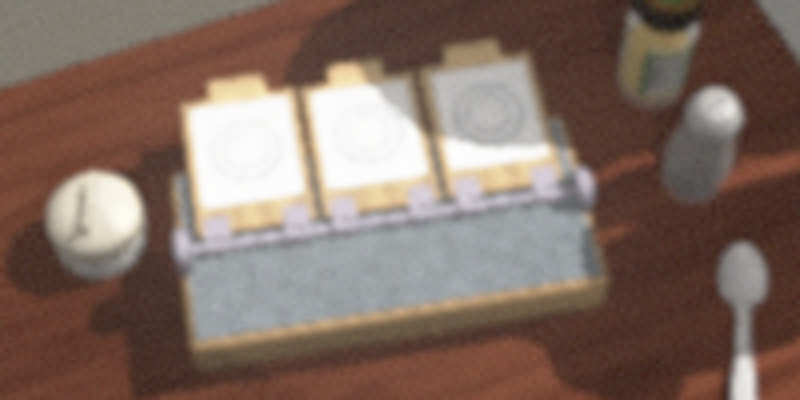

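View pics/s7.png

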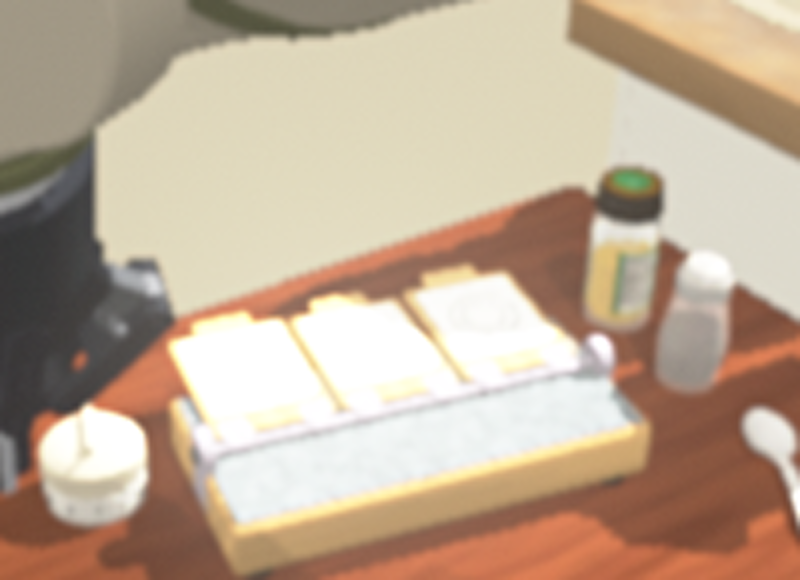

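```bash
python3 -c "
from rig import ctrl
print(ctrl.finish_job())"
```

```text
the job is handed in; nothing more can be done
None
```

The middle leaf was the one still raised. It now lies flat on the far side, in line with the other two, and I handed the job in at about 11 s.

- **Method:** with the gripper shut, I pushed the leaf from underneath, up and over the spine in a slow arc. I then pressed it down with the fingertips and backed off clear of everything. I did not pinch or grip it.
- **Press:** the force rose from about 4 N to 14 N over less than 1 mm at the last measured step, so I took the leaf to be at its stop. I pressed another 2 mm of commanded travel just before lifting; the force during that was not read.
- **Final pictures:** in the side view the middle leaf's tab and edges line up with its neighbours to about a millimetre. The other two leaves are still flat. The timer, jar, shaker and spoon are where they were at the start.
- **Limits of the checks:** I judged flatness from the pictures and the press force, because the hinge angle can't be read directly. While the leaf was being lifted, the arm blocked the scene and side views, so I followed it with the wrist camera. No check failed or disagreed.

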